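# Slide a wall plate out over the shelf end for screwing

## Robot

A 7-joint arm with a two-finger parallel gripper is mounted at the origin on the work surface. World frame = base frame: x ahead of the robot, y to its left, z up, the work surface at z = 0. Lengths are in m, angles in rad, forces in N, time in s.
With the tool pointing down it reaches from about 0.425 to 0.95 m from the base axis. Payload 4.7 kg.
Tool frame: the origin (TCP) lies between the finger pads; the fingertips stand 25 mm ahead of it and the grasp point (between the pads) lies 6 mm ahead of it; x points along the fingers, z is the direction in which the jaws open and shut, and the axes are right-handed (so a half turn about x gives the same grasp; the last joint's range is limited). The gripper opens to 85 mm and grips with 20 to 120 N. Pads are 22 mm wide; open, the fingers measure 114 mm over their backs; the gripper's body (76 mm by 85 mm) begins 54 mm behind the grasp point. The pads swing forward as they close: fully open they stand 13 mm farther back than shut.
Start: joints at [1.175, 0.469, -0.049, 1.532, 0.024, 1.141, -0.082], TCP at [0.242, -0.63, 0.256] pointing down, gripper open.
Joint ranges: [-2.59, 2.59], [-0.33, 1.99], [-1.39, 1.29], [0.1, 2.45], [-1.04, 4.18], [0.21, 1.99], [-2.66, 2.66]. Speed limits (rad/s): [2.57, 2.57, 3.14, 3.14, 3.14, 3.14, 3.14].

## Interface

Orientations are given as a 3x3 rotation matrix whose columns are the frame's x, y, z axes.
In Python, from rig import * gives the robot as it stands. Calls block until the motion is done:
- movep(position, orientation): joint-space move of the TCP to a pose.
- move_l(position, attitude=None, feed=0.15, until_force=None): straight line of the TCP; attitude=None keeps the orientation; feed is the mean speed in m/s. With until_force (N) it stops when the force on the tool has changed by that much, and returns True; else False.
- move_joints(angles): joint-space move.
- command_gripper(opening, newtons=None): finger opening in m; newtons is the grip in N (None keeps the last); returns when the fingers have stopped.
- sleep(seconds).
- inverse_kinematics(position, orientation): joint angles nearest the present ones, or None.
- sense(): the state.
- camera(name): name is "scene" or "top"; returns (picture, depth): 480x640x3 uint8, red, green, blue; 480x640 float32, m along the optical axis (not along the pixel's ray), 0 where there is no reading.
- camera_params(name): a dict with "K" (3x3 intrinsics, pixels), "position" and "rotation" of the camera in the world. Camera axes: x right, y down, z forward; pixel columns grow to the right and rows downward; lengths in m; the calibration is good to about 2 mm. A picture is of the moment at which its call begins. camera_params takes no time and is no camera call.
A pose or a line that the arm cannot do raises Unreachable and nothing moves.
- finish_job(): hands the job in, once; it reports no verdict.
The state is a dict: "time_s": time; "joint_pos": joint angles; "qd": joint speeds; "joint_efforts": joint torques, N m; "position": TCP position; "tcp_rot": TCP orientation; "wrist_force": force on the tool from outside, world axes, zero at the start; "ft_torque": the same for the moment, N m; "finger_gap": finger opening in m.
Only numpy, scipy, OpenCV 4.12 (cv2) and the standard library are available. Lean on these libraries where they do the work, as an engineer would, in place of code of your own. Each camera call takes 0.05 s, during which the arm holds its last target. There are 200 camera calls.

## Task

A flat black wall plate lies askew on the raised steel shelf, too thin to pick up. With the fingertips push it back until its whole long edge lies against the shelf's rear lip, and push it along the lip until its end with the two small round holes sticks out about 45 mm past the open end of the shelf, so that the holes are clear for screws from below. Never lift or tip the plate, leave it lying flat there, and do not disturb the other things.

Things in the scene. Friction and masses are not known exactly. Their poses are not given: they have to be found in the camera images.
- plate: flat black steel plate, loose on the deck, about 0.6 kg, slides at 2 to 8 N; 110 mm along x, 170 mm along y, 5 mm thick; origin at the centre of its underside. Its -y end faces the open end and has two round 9 mm holes 25 mm from that end, 60 mm apart; a 24 mm hole near the middle, a slot near the +y end. Its +x long edge goes to the lip. Starts off the lip, turned up to 0.2 rad from square.
- plate_end (a point): the bottom corner of the plate at its leading (-y) end and rear (+x) long edge: at x = +55 mm, y = -85 mm, z = 0 in the plate's frame, same axes as the plate
- shelf: grey steel shelf on legs, fixed to the bench; origin on the bench top, x from front (robot side) to rear, y along it to the closed end. In its frame: flat deck top at z = 80 mm; plain front edge at x = -100 mm, inner face of the rear lip at x = +90 mm; plain open end at y = -230 mm, closed end at y = +300 mm. Lips at rear and closed end are 18 mm high, 3 mm thick; nothing close beneath the overhang.
- shelf_end (a point): the rear corner of the deck's open end: on the deck top, at the inner face of the rear lip (x = +90 mm, y = -230 mm, z = +80 mm in the shelf's frame), same axes as the shelf. The plate's overhang is how far plate_end lies to -y of this point
- holder_a: one of two loose white porcelain lampholders with a black band, upright, 45 mm in diameter and 55 mm tall, standing on the shelf near its closed end; origin at the centre of its underside. Leave it alone.
- holder_b: the other lampholder on the shelf, the same as holder_a. Leave it alone.
- pan_a: a part-built wall lamp on the bench behind the shelf: black folded pan 130 x 120 mm with a twin porcelain lampholder lying across a stem, 97 mm tall overall; origin at the centre of its underside. Leave it alone.
- pan_b: a second lamp like pan_a. Leave it alone.
- shade_a: a clear glass cylinder shade standing on the bench behind the shelf, 82 mm in diameter, 130 mm tall; origin at the centre of its underside. Leave it alone.
- tray: an open steel screw tray 100 x 75 x 22 mm on the bench off the shelf's open end; origin at the centre of its underside. Leave it alone.
Not all that is in view belongs to the job. What is meant by the plate is not purple, and is the larger of those in its own colour.

How it is judged:
By the outcome, as a careful person would: the job done as asked, in the order asked, and still so for the second after the job is handed in, with the robot touching nothing.
It also fails if it takes over 45 s, if anything falls off the work surface, if the arm or the gripper's body presses on something with over 40 N, if the wrist force passes 120 N, or if a joint passes its speed limit or range.

## Working session

There is one attempt and no reset: what is moved stays moved. The work goes in short steps, each a Python script; the robot and the scene stay as the last script left them, time stands still between calls to the robot, and variables do not carry over. Pictures are saved under pics/ and viewed, about 8 in all and at most 12, crops included, and the job is handed in when it is done.

```bash
mkdir -p pics; cat > h.py <<'E'
from rig import *
import numpy as np, cv2
def snap(n,f=None,crop=None,s=1):
    im,d=camera(n)
    np.savez('/tmp/%s.npz'%n,im=im,d=d)
    return im,d
def save(im,f,crop=None,s=1):
    if crop: x0,y0,x1,y1=crop; im=im[y0:y1,x0:x1]
    im=cv2.resize(im,None,fx=s,fy=s,interpolation=cv2.INTER_CUBIC)
    cv2.imwrite('pics/'+f,im[:,:,::-1])
def px2w(n,u,v,z):
    p=camera_params(n);K=np.array(p['K']);R=np.array(p['rotation']);t=np.array(p['position'])
    r=R@np.linalg.solve(K,[u,v,1.]); return t+r*(z-t[2])/r[2]
def w2px(n,P):
    p=camera_params(n);c=np.array(p['rotation']).T@(np.array(P)-np.array(p['position']));q=np.array(p['K'])@c
    return q[:2]/q[2]
def depthw(n,d):
    p=camera_params(n);K=np.array(p['K']);h,w=d.shape
    v,u=np.mgrid[:h,:w];c=np.stack([(u-K[0,2])/K[0,0]*d,(v-K[1,2])/K[1,1]*d,d],-1)
    return c@np.array(p['rotation']).T+np.array(p['position'])
E
python3 - <<'E'
from h import *
for n in('top','scene'):
    im,d=snap(n); save(im,n+'0.png'); p=camera_params(n); print(n,p)
print(sense())
E
```

```text
top {'K': array([[605.89078215,   0.        , 327.13925457],
       [  0.        , 605.89078215, 248.29934278],
       [  0.        ,   0.        ,   1.        ]]), 'position': array([ 0.29781656, -0.03357885,  1.23647224]), 'rotation': array([[ 0.01508417, -0.97253036,  0.23228681],
       [-0.99986771, -0.01608503, -0.00241517],
       [ 0.00608516, -0.23221965, -0.97264434]])}
scene {'K': array([[546.40218549,   0.        , 304.23480218],
       [  0.        , 546.40218549, 246.09420488],
       [  0.        ,   0.        ,   1.        ]]), 'position': array([ 1.0875273 , -0.64206492,  0.9823446 ]), 'rotation': array([[ 0.7525709 ,  0.48293314, -0.44767469],
       [ 0.65825165, -0.57078294,  0.49082747],
       [-0.01848823, -0.66406507, -0.74744616]])}
{'time_s': 0.1, 'joint_pos': array([ 1.17509103,  0.46937697, -0.04862231,  1.53355767,  0.02408733,
        1.14101544, -0.08233055]), 'qd': array([-1.34781019e-03, -1.81083679e-03, -1.11618638e-03, -3.43204440e-03,
       -4.55845715e-05, -3.40561365e-04, -1.61762600e-03]), 'joint_efforts': array([ 1.39282936e-03, -5.11515892e+01, -4.66395321e-02, -2.38392413e+01,
        1.08142232e-02,  4.30335640e-03,  1.74877175e-05]), 'position': array([ 0.24193969, -0.62963861,  0.25536261]), 'tcp_rot': array([[-6.71021414e-04,  9.33471652e-01,  3.58650561e-01],
       [ 1.64058501e-03,  3.58651186e-01, -9.33470211e-01],
       [-9.99998429e-01, -3.79817672e-05, -1.77210223e-03]]), 'wrist_force': array([ 0.49281512, -0.41956923,  0.10476622]), 'ft_torque': array([-0.03047394,  0.01780654,  0.01726991]), 'finger_gap': 0.0855286993067549}
```

View pics/top0.png

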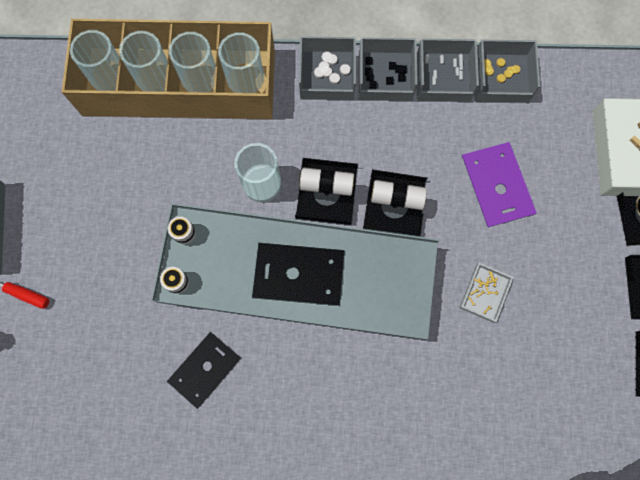

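View pics/scene0.png

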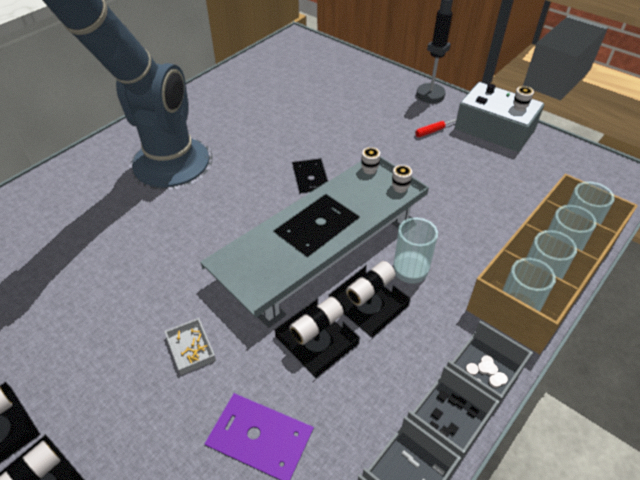

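Top view: the candidates are the black plate on the shelf (297,273), the smaller black plate on the bench (204,370) and the purple plate (498,185). I choose the shelf plate because it is black, the larger of the two, and on the deck. The open end of the shelf is at image right (435,290) and the rear lip is the top edge, (175,207) to (438,241). I'll check this in a close crop.

```bash
python3 - <<'E'
from h import *
im=np.load('/tmp/top.npz')['im']; save(im,'crop1.png',(225,195,455,350),3.4)
d=np.load('/tmp/top.npz')['d']; W=depthw('top',d)
for u,v in[(400,300),(230,270),(300,290),(320,300),(500,350),(360,215),(410,225)]: print(u,v,W[v,u].round(4))
E
```

```text
400 300 [ 0.474  -0.1782  0.0799]
230 270 [0.5271 0.1514 0.082 ]
300 290 [0.4899 0.0145 0.0831]
320 300 [ 0.471  -0.0243  0.0837]
500 350 [ 0.3876 -0.3889  0.0009]
360 215 [ 0.6678 -0.1056 -0.0025]
410 225 [ 0.6468 -0.2115 -0.    ]
```

View pics/crop1.png

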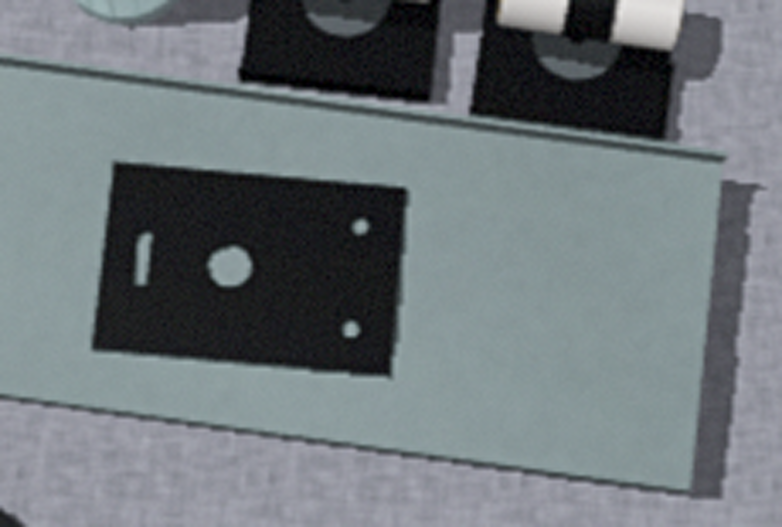

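The crop confirms it: two small holes at the right (-y, open) end and a slot at the left. Next I'll measure poses.

```bash
cat >> h.py <<'E'
def plate(im,zt=0.085):
    g=im.max(2); m=np.zeros_like(g); m[205:345,150:480]=(g[205:345,150:480]<60)*255
    n,l,st,c=cv2.connectedComponentsWithStats(m)
    best=None
    for i in range(1,n):
        if l[min(479,int(c[i][1])),int(c[i][0])]>=0 and st[i,4]>2500 and st[i,1]>206: best=i if best is None or st[i,4]>st[best,4] else best
    k=(l==best).astype(np.uint8)
    cs=max(cv2.findContours(k,cv2.RETR_EXTERNAL,cv2.CHAIN_APPROX_NONE)[0],key=cv2.contourArea)[:,0]
    P=np.array([px2w('top',u,v,zt) for u,v in cs])[:,:2].astype(np.float32)
    r=cv2.minAreaRect(P*1000); b=cv2.boxPoints(r)/1000
    return r,b
E
python3 - <<'E'
from h import *
z=np.load('/tmp/top.npz');im=z['im'];d=z['d']
print(*plate(im))
f=lambda u,v:(u/3.4+225-.35,v/3.4+195-.35)
for nm,p,h in[('rearopen',(722,160),.08),('frontopen',(692,490),.08),('rear0',(0,68),.08),('front0',(0,398),.08),('pRL',(115,163),.085),('pRR',(407,188),.085),('pFR',(391,376),.085),('pFL',(93,349),.085)]:
    print(nm,px2w('top',*f(*p),h).round(4)[:2])
W=depthw('top',d); m=(abs(W[...,2]-.081)<.006)&(W[...,0]>.3)&(W[...,0]<.68)&(abs(W[...,1])<.32)
n,l,st,c=cv2.connectedComponentsWithStats(m.astype(np.uint8)); i=1+st[1:,4].argmax()
q=W[l==i][:,:2].astype(np.float32)*1000
r=cv2.minAreaRect(q);print(r,cv2.boxPoints(r)); print(np.median(W[l==i][:,2]))
E
```

```text
((522.072509765625, 18.566650390625), (168.12339782714844, 108.40814971923828), 85.7257308959961) [[ 0.461754   -0.06122138]
 [ 0.56986064 -0.06930114]
 [ 0.58239096  0.09835467]
 [ 0.47428435  0.10643443]]
rearopen [ 0.5909 -0.2526]
frontopen [ 0.4008 -0.2307]
rear0 [0.6394 0.1682]
front0 [0.4461 0.1577]
pRL [0.5821 0.0981]
pRR [ 0.5701 -0.0701]
pFR [ 0.4613 -0.062 ]
pFL [0.474 0.106]
((527.630126953125, 20.229522705078125), (528.47802734375, 192.18450927734375), 82.92462921142578) [[ 399.72202 -230.16116]
 [ 590.44305 -253.83347]
 [ 655.5382   270.6202 ]
 [ 464.8172   294.2925 ]]
0.07965958239638549
```

```bash
cat >> h.py <<'E'
E=np.array([.5907,-.253]); yaw=-.1235
ax=np.array([np.cos(yaw),np.sin(yaw)]); ay=np.array([-np.sin(yaw),np.cos(yaw)])
def S(sx,sy,z): return np.r_[E+ax*sx+ay*sy,z]
def inS(p): v=np.asarray(p)[:2]-E; return np.r_[v@ax,v@ay,p[2]].round(4)
def rot(zd): # jaws along zd (2D), tool down
    x=np.array([0,0,-1.]);z=np.r_[zd,0];return np.c_[x,np.cross(z,x),z]
def best(p,d):
    q0=sense()['joint_pos'];o=[]
    for s in(1,-1):
        q=inverse_kinematics(p,rot(s*d))
        if q is not None:o.append((np.abs(np.array(q)-q0).max(),s,q))
    o.sort(key=lambda a:a[0]);print([(round(a[0],2),a[1]) for a in o]);return rot(o[0][1]*d)
def st(t=''):
    s=sense();print(t,round(s['time_s'],2),inS(s['position']),s['wrist_force'].round(1),round(s['finger_gap'],4));return s
E
python3 - <<'E'
from h import *
R=best(S(-.177,.265,.2),ay)
movep(S(-.177,.265,.2),R); st('above')
move_l(S(-.177,.265,.108)); st('low')
print(move_l(S(-.177,.265,.080),feed=.02,until_force=4)); s=st('touch')
move_l(S(-.177,.265,s['position'][2]+.0015),feed=.03); st('raised')
im,d=snap('scene'); save(im,'s1.png',(200,120,450,320),3)
E
```

```text
[(np.float64(1.02), 1), (np.float64(1.94), -1)]
above 2.57 [-0.1765  0.2641  0.2   ] [-0.5 -0.7  0.8] 0.0856
low 3.33 [-0.1765  0.2653  0.1085] [ 0.2 -0.   1.4] 0.0851
True
touch 4.18 [-0.1771  0.265   0.0919] [-1.9 -1.   6.2] 0.0854
raised 4.43 [-0.177   0.2651  0.0933] [ 0.4 -0.3 -0.1] 0.0854
```

View pics/s1.png

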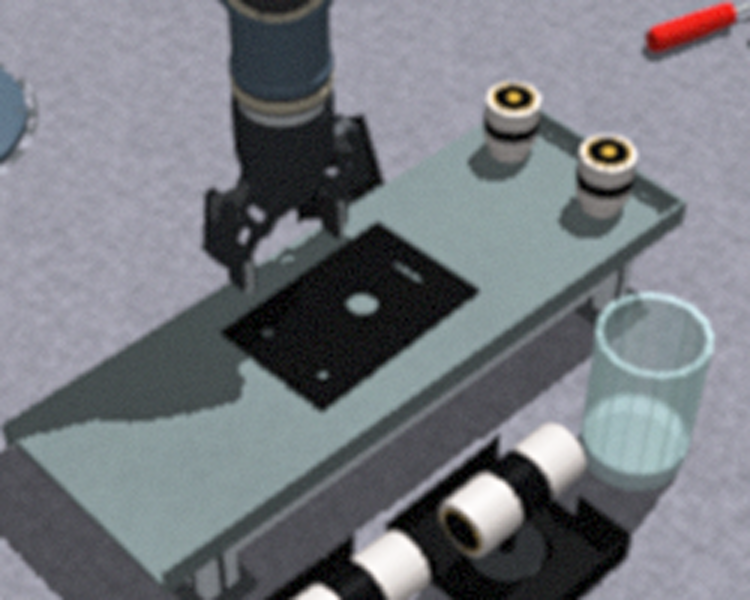

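The fingertips (crop px 245,285 and 340,225) stand on the deck in front of the plate's front edge. Now I'll push it back.

```bash
python3 - <<'E'
from h import *
z=sense()['position'][2]
print(move_l(S(-.135,.265,z),feed=.05,until_force=25)); st('a')
print(move_l(S(-.113,.265,z),feed=.03,until_force=15)); st('b')
im,d=snap('scene'); save(im,'s2.png',(200,120,450,320),3)
E
```

```text
False
a 5.47 [-0.1344  0.2649  0.0933] [-1.  -0.9 -0.9] 0.0855
True
b 6.03 [-0.1223  0.2649  0.0924] [-0.2  0.3  0.3] 0.0852
```

View pics/s2.png

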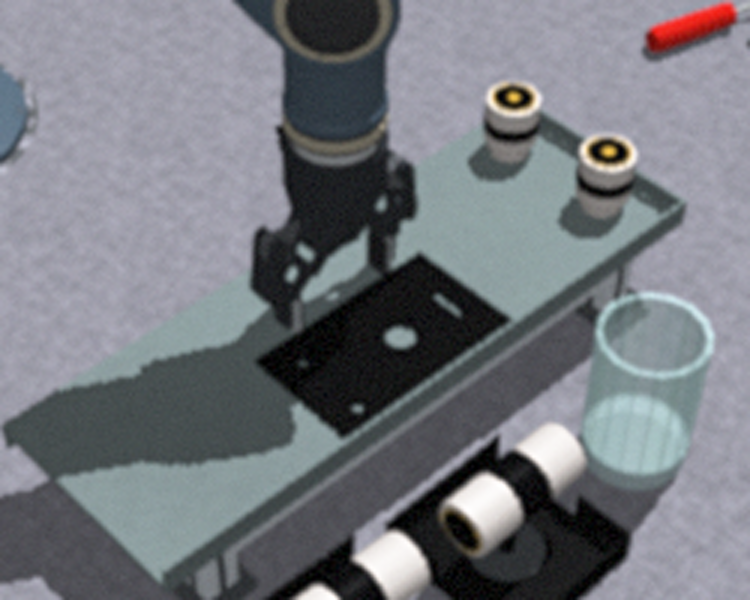

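It reached 15 N at the lip with TCP sx = -0.122, close to the expected -0.121. I'll retreat, check from the top view, then set up at the +y end.

```bash
python3 - <<'E'
from h import *
p=S(-.14,.265,.0935)
move_l(p,feed=.06); move_l(S(-.14,.265,.19),feed=.2)
command_gripper(.06)
R=best(S(-.06,.378,.2),ax)
movep(S(-.06,.378,.2),R); st('above end')
im,d=snap('top'); save(im,'t2.png',(145,190,455,350),2.5)
r,b=plate(im);print(r);print([inS([*q,0]) for q in b])
for u,v in[(180,226),(174,279)]: print('holder',inS(px2w('top',u,v,.135)))
E
```

```text
[(np.float64(1.18), -1), (np.float64(1.57), 1)]
above end 8.6 [-0.0602  0.3776  0.1997] [-0.6 -0.4 -0.1] 0.0599Traceback (most recent call last):
  File "<stdin>", line 8, in <module>
  File "h.py", line 28, in plate
    cs=max(cv2.findContours(k,cv2.RETR_EXTERNAL,cv2.CHAIN_APPROX_NONE)[0],key=cv2.contourArea)[:,0]
       ~~~^^^^^^^^^^^^^^^^^^^^^^^^^^^^^^^^^^^^^^^^^^^^^^^^^^^^^^^^^^^^^^^^^^^^^^^^^^^^^^^^^^^^
ValueError: max() iterable argument is empty
```

View pics/t2.png

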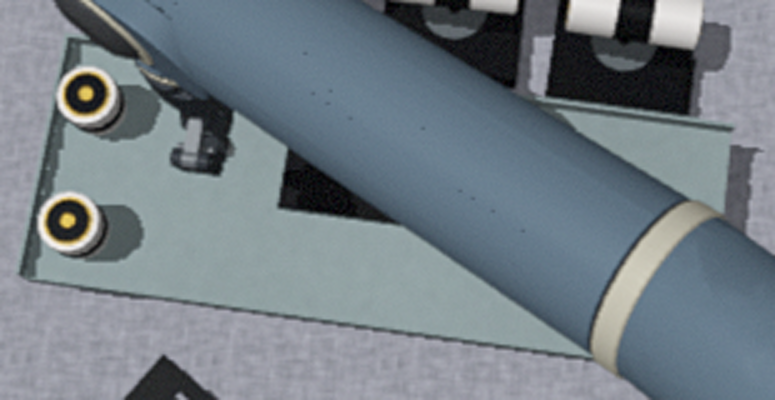

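The arm hides most of the plate here. The free deck between gripper and holders is visible, with the plate's front +y corner at crop (280,207). I'll check those distances, probe down, and push.

```bash
python3 - <<'E'
from h import *
f=lambda u,v:(u/2.5+145-.3,v/2.5+190-.3)
print('corner',inS(px2w('top',*f(279,208),.085)))
for c in[(85,95),(68,221)]: print('holder',inS(px2w('top',*f(*c),.135)))
move_l(S(-.06,.378,.110)); st('low')
print(move_l(S(-.06,.378,.080),feed=.02,until_force=4)); s=st('touch')
z=s['position'][2]+.0015
move_l(S(-.06,.378,z),feed=.03); st('raised')
print(move_l(S(-.06,.345,z),feed=.05,until_force=25)); st('a')
im,d=snap('scene'); save(im,'s3.png',(200,120,450,320),3)
E
```

```text
corner [-0.112   0.3416  0.085 ]
holder [-0.0558  0.4934  0.135 ]
holder [-0.1522  0.4871  0.135 ]
low 9.4 [-0.0597  0.3786  0.1108] [-1.  -0.3 -0.2] 0.0599
True
touch 10.12 [-0.0599  0.378   0.1001] [ 0.2 -1.2  4.6] 0.0601
raised 10.37 [-0.06    0.378   0.1014] [-0.2 -0.4 -0. ] 0.0601
False
a 11.18 [-0.0599  0.3444  0.1015] [-1.3  0.   0.2] 0.06
```

View pics/s3.png

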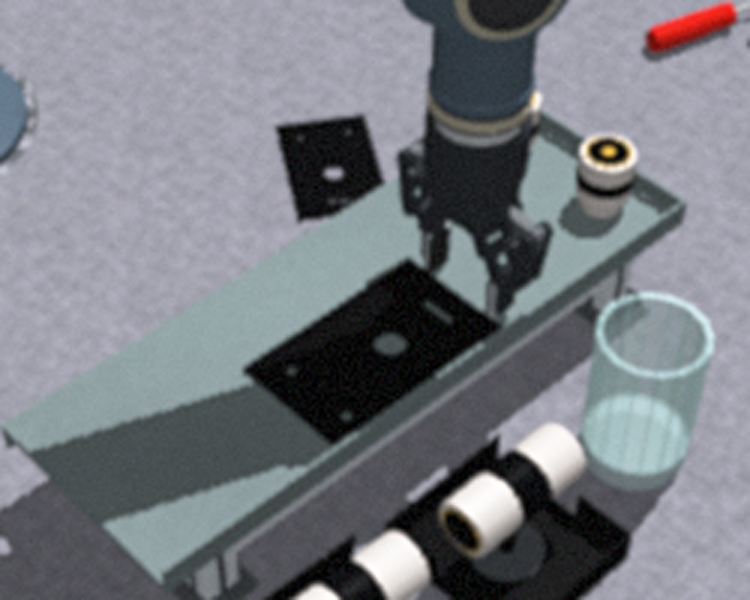

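Both fingers sit against the end edge and the plate slides. I'll push most of the way, then look from the scene camera before the last bit.

```bash
python3 - <<'E'
from h import *
z=.1015
print(move_l(S(-.06,.142,z),feed=.06,until_force=25)); st('a')
im,d=snap('scene'); save(im,'s4.png',(180,160,380,310),4)
np.savez('/tmp/s4.npz',im=im,d=d)
E
```

```text
False
a 14.76 [-0.06    0.1421  0.1015] [-0.1  3.5  1.8] 0.0598
```

View pics/s4.png

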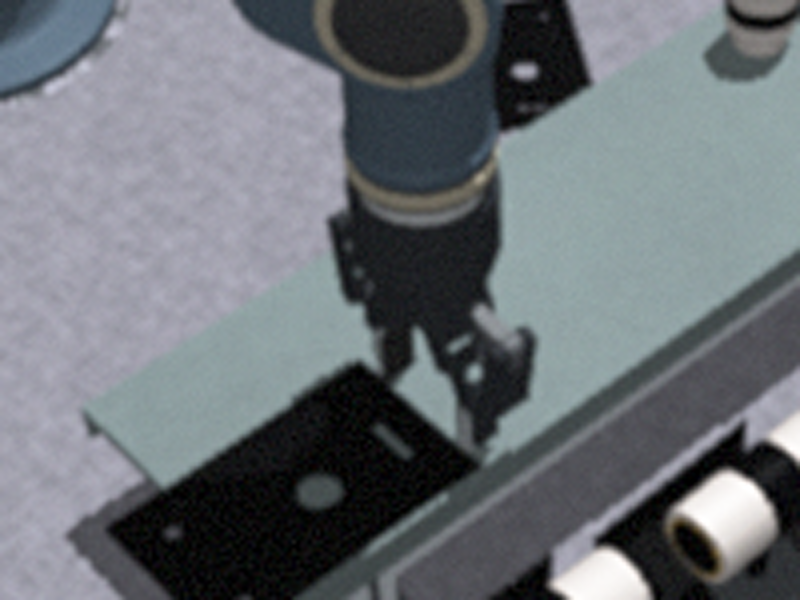

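The plate overhangs, and a sliver of deck shows between it and the lip near crop (380,545). I'll press it back onto the lip, retreat and measure.

```bash
python3 - <<'E'
from h import *
move_l(S(-.06,.155,.1015),feed=.06); move_l(S(-.06,.155,.18),feed=.2)
command_gripper(.085)
c=(-.150,.052)
R=best(S(*c,.18),ay); movep(S(*c,.18),R); st('above')
move_l(S(*c,.104),feed=.2)
print(move_l(S(*c,.080),feed=.02,until_force=4)); s=st('touch'); z=s['position'][2]+.0015
move_l(S(*c,z),feed=.03)
print(move_l(S(-.113,c[1],z),feed=.03,until_force=15)); st('press')
move_l(S(-.145,c[1],z),feed=.08); move_l(S(-.145,c[1],.2),feed=.25)
movep(S(-.06,.25,.25),R); st('clear')
im,d=snap('scene'); save(im,'s5.png',(180,160,380,310),4)
im,d=snap('top'); save(im,'t5.png',(305,195,485,330),4.4)
E
```

```text
[(np.float64(1.13), 1), (np.float64(3.28), -1)]
above 17.14 [-0.1496  0.0525  0.1801] [-0.1 -0.1  0.4] 0.0847
True
touch 18.38 [-0.15    0.0519  0.0921] [-0.8 -1.1  6.2] 0.0849
True
press 19.6 [-0.1223  0.0521  0.0925] [-1.1  0.4  0.6] 0.0848
clear 21.48 [-0.0605  0.2482  0.2485] [-0.2 -0.1  0. ] 0.0845
```

View pics/t5.png

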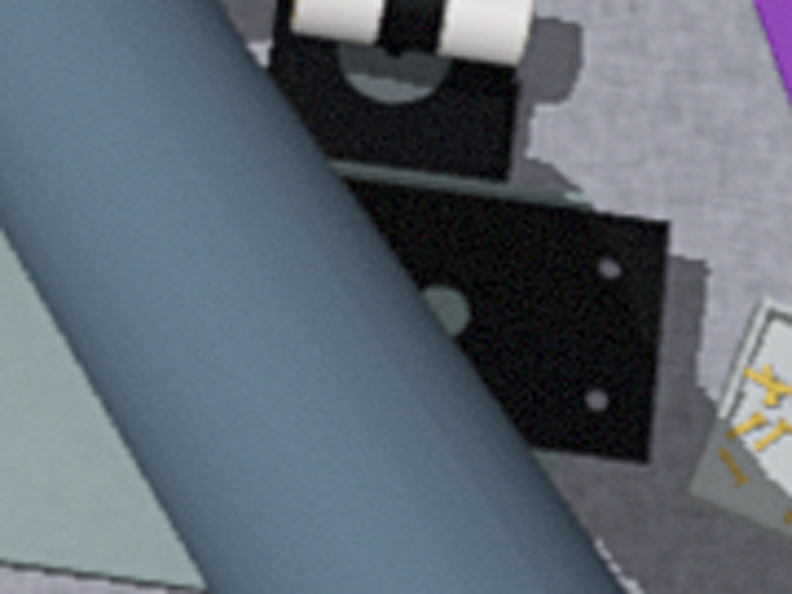

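```bash
python3 - <<'E'
from h import *
f=lambda u,v:((u+.5)/4.4+305-.5,(v+.5)/4.4+195-.5)
for nm,c in dict(RR=(668,222),FR=(649,463),h1=(609,268),h2=(597,400),rear=(350,182)).items():
    print(nm,inS(px2w('top',*f(*c),.085)))
E
```

```text
RR [-0.0026 -0.0372  0.085 ]
FR [-0.1116 -0.0386  0.085 ]
h1 [-0.0272 -0.0131  0.085 ]
h2 [-0.0871 -0.0135  0.085 ]
rear [-0.0041  0.1052  0.085 ]
```

View pics/s5.png

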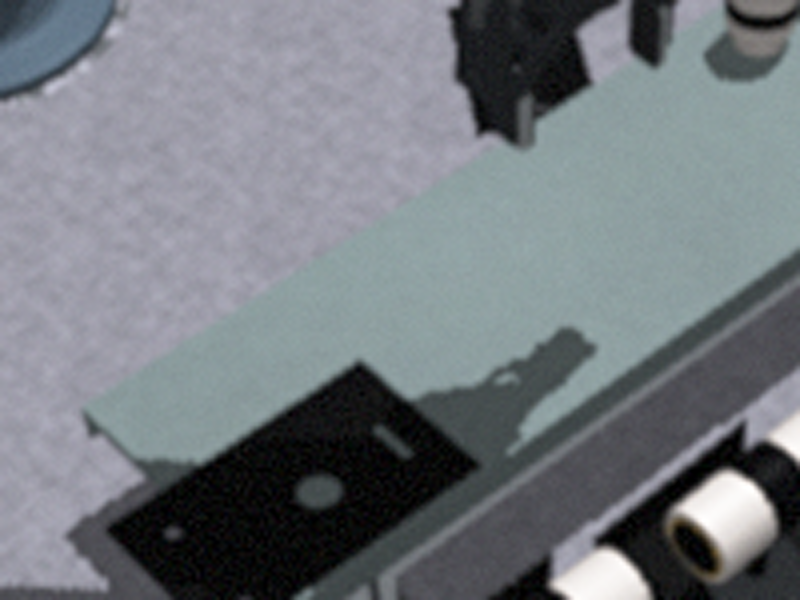

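By vision the overhang is about 38 mm, and the plate is square and on the lip (the press again stopped at the same TCP sx). It needs 7 mm more, so: final push to TCP sy = 0.135, re-press, retreat to the start pose and check.

```bash
python3 - <<'E'
from h import *
command_gripper(.06)
R=best(S(-.06,.155,.18),ax); movep(S(-.06,.158,.18),R)
move_l(S(-.06,.158,.108),feed=.2)
print(move_l(S(-.06,.158,.085),feed=.02,until_force=4)); s=st('touch'); z=s['position'][2]+.0015
move_l(S(-.06,.158,z),feed=.03)
print(move_l(S(-.06,.135,z),feed=.03,until_force=25)); st('push')
move_l(S(-.06,.152,z),feed=.08); move_l(S(-.06,.152,.18),feed=.25)
command_gripper(.085)
c=(-.148,.045)
R=best(S(*c,.18),ay); movep(S(*c,.18),R)
move_l(S(*c,.102),feed=.2)
print(move_l(S(*c,.080),feed=.02,until_force=4)); s=st('touch'); z=s['position'][2]+.0015
move_l(S(*c,z),feed=.03)
print(move_l(S(-.113,c[1],z),feed=.03,until_force=15)); st('press')
move_l(S(-.145,c[1],z),feed=.08); move_l(S(-.145,c[1],.22),feed=.25)
move_joints([1.175,0.469,-0.049,1.532,0.024,1.141,-0.082]); st('home')
im,d=snap('top'); save(im,'t6.png',(305,195,485,330),4.4)
im,d=snap('top'); cv2.imwrite('pics/t6full.png',im[:,:,::-1])
im,d=snap('scene'); save(im,'s6.png')
E
```

```text
[(np.float64(1.27), 1), (np.float64(1.44), -1)]
True
touch 24.23 [-0.0598  0.1579  0.1   ] [-0.3  0.   4.1] 0.06
False
push 25.39 [-0.06    0.1352  0.1015] [ 0.9  1.6 -1.4] 0.0599
[(np.float64(1.17), -1), (np.float64(1.64), 1)]
True
touch 28.85 [-0.1479  0.0449  0.092 ] [-1.2  0.9  6.1] 0.0852
True
press 30.03 [-0.1223  0.0451  0.0924] [ 0.  -0.3  0.1] 0.0852
home 32.89 [-0.2976 -0.416   0.2558] [ 0.1  0.4 -0.2] 0.0853
```

View pics/t6.png

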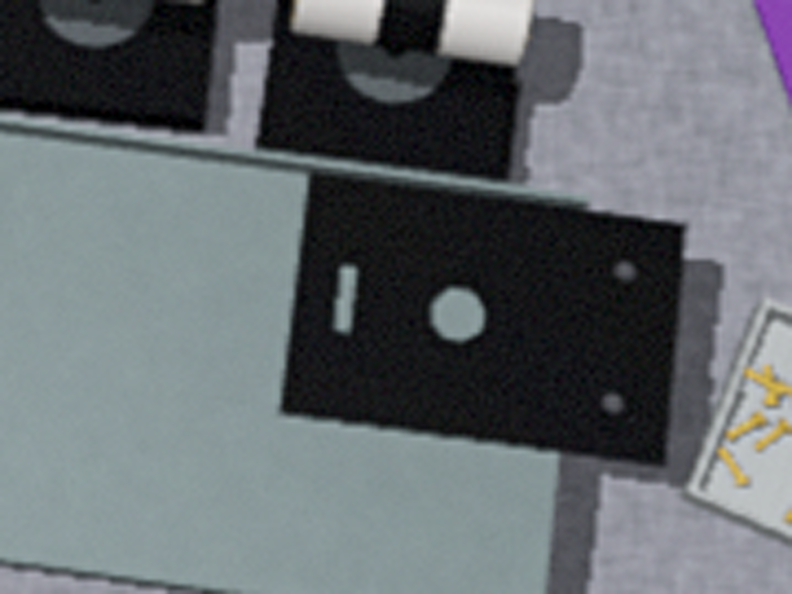

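View pics/s6.png

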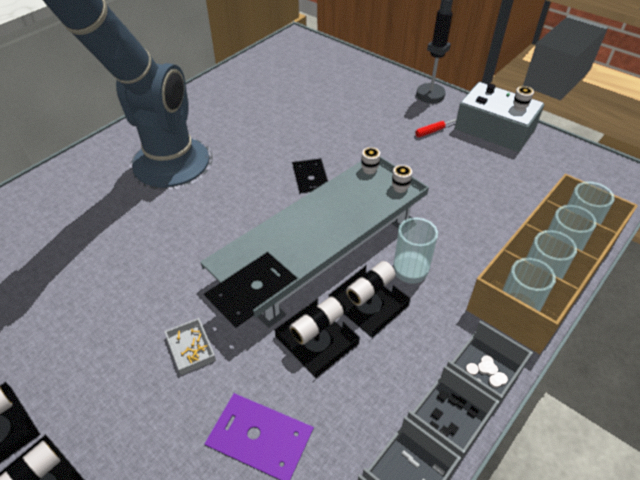

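```bash
python3 - <<'E'
from h import *
f=lambda u,v:((u+.5)/4.4+305-.5,(v+.5)/4.4+195-.5)
for nm,c,z in[('RR',(685,226),.085),('FR',(665,465),.085),('FL',(282,412),.085),('RL',(309,173),.085),('h1',(625,271),.085),('h2',(613,403),.085),('deckend1',(558,460),.08),('deckend2',(549,590),.08),('lipdeck0',(0,131),.08),('lipdeck1',(300,169),.08)]:
    print(nm,inS(px2w('top',*f(*c),z)))
E
```

```text
RR [-0.0034 -0.0449  0.085 ]
FR [-0.1115 -0.0456  0.085 ]
FL [-0.1116  0.1226  0.085 ]
RL [-0.0026  0.1239  0.085 ]
h1 [-0.0276 -0.0203  0.085 ]
h2 [-0.0874 -0.0206  0.085 ]
deckend1 [-0.1149  0.      0.08  ]
deckend2 [-0.172  -0.0017  0.08  ]
lipdeck0 [-0.0012  0.2637  0.08  ]
lipdeck1 [1.000e-04 1.278e-01 8.000e-02]
```

```bash
python3 - <<'E'
from h import *
finish_job(); st('end')
E
```

```text
the job is handed in; nothing more can be done
the job is handed in; nothing more can be done
```

The plate is in place and the job is handed in. I pushed it back onto the rear lip with both fingertips, then along the lip from its +y end in two strokes. After each stroke I pressed it back onto the lip. The arm was back at the start pose, clear of everything, at about 33 s of the 45 s.

**Overhang:** the last top picture puts the leading end 45 mm past the open end. The two holes are clear, about 20 mm beyond the deck edge.

**Against the lip:** each of the three presses stopped at 15 N at the same point, against about 3.5 N of force seen while pushing. The front edge is parallel to the lip to about 1 mrad. By vision alone the rear edge reads 2–3 mm short of the lip. I put this down to calibration error and the measured plate width being 1–2 mm too small, but the pictures alone don't prove contact.

**Other checks:** the plate was never lifted and looks flat. The other things look unmoved in the final scene picture; I did not measure their positions.

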